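# Fish the dropped slat out of the gap and stack the slats to dry

### The arm

A 6-joint arm with a two-finger parallel gripper is mounted at the origin on the work surface. World frame = base frame: x ahead of the robot, y to its left, z up, the work surface at z = 0. Lengths are in m, angles in rad, forces in N, time in s.
With the tool pointing down it reaches from about 0.375 to 0.9 m from the base axis. Payload 3.1 kg.
Tool frame: the origin (TCP) lies where the fingers leave the gripper's body, on its centre line; the fingertips stand 70 mm ahead of it and the grasp point (between the pads) lies 51 mm ahead of it (robot.tip_reach is the distance from the TCP to the fingertips, in m); z points along the fingers, y is the line along which they close (so a half turn about z gives the same grasp; the last joint's range is limited). The gripper opens to 87 mm and grips with 3 to 60 N. Pads are 19 mm wide; open, the fingers measure 117 mm over their backs; the gripper's body (75 mm by 190 mm) begins 51 mm behind the grasp point.
Start: joints at [-1.349, 0.527, 1.433, -0, 1.181, -0.178], TCP at [0.243, -0.576, 0.292] pointing down, gripper open.
Joint ranges: [-3.08, 3.08], [-0.75, 2.2], [0.22, 2.44], [-1.43, 4.57], [0, 2.65], [-2.85, 2.85]. Speed limits (rad/s): [2.79, 2.79, 3.14, 3.14, 3.14, 3.14].

### API

Orientations are given as a unit quaternion [x, y, z, w].
In Python, from rig import robot gives the robot as it stands.
- The arm moves only by the tool carry_out, never from a script. Its argument "rows" is a list that holds one entry, the list of rows, each a list of 6 numbers: the shift along the tool's x, y, z in mm, then the turn, a rotation vector about the tool's x, y, z in units of 8 degrees (1.0 is 8 degrees). A call has 1 to 20 rows; each row is the pose to reach, as a shift and turn from the pose commanded when the call began, along the tool's axes at that moment; what a row does not reach only later rows make up. A row lasts 1/10 s, in which the tool goes at most 50 mm and 8.59 degrees, less where a joint would pass 70% of its speed; a pose out of reach is approached as far as the arm can. A call with a gripper value outside its range is refused whole. "fingers" is the opening, from 0 (shut) to 1 (fully open), set as the call begins (left out, the last holds). The fingers move at their own pace and stop on an object; "grip_force" is the grip in N (left out, the last holds). Time passes only in rows, so rows that repeat a pose let the fingers close. It gives the time, the measured TCP pose, the force and the opening at its end, in the units of the state.
- robot.get_obs(): the state, without advancing time (a new reading comes with each control period).
- robot.camera(name): name is "scene" or "side" or "wrist"; returns a dict with "color" (384x512x3 uint8, red, green, blue), "depth" (384x512 float32, m along the optical axis (not along the pixel's ray), 0 where there is no reading), "K" (3x3 intrinsics, pixels), "camera_from_world" (4x4, takes a point from world to camera coordinates). Camera axes: x right, y down, z forward; pixel columns grow to the right and rows downward; lengths in m; the calibration is good to about 2 mm. A picture is of the moment at which its call begins.
- robot.hand_in(): hands the job in, once; it reports no verdict.
The state is a dict: "time": time; "q": joint angles; "joint_velocities": joint speeds; "joint_torque": joint torques, N m; "position": TCP position; "tool_rot": TCP orientation; "ft_force": force on the tool from outside, world axes, zero at the start; "moment": the same for the moment, N m; "grip_width": finger opening in m.
Only numpy, scipy, OpenCV 4.12 (cv2) and the standard library are available. Lean on these libraries where they do the work, as an engineer would, in place of code of your own. Each camera call takes 0.05 s, during which the arm holds its last target. There are 200 camera calls.

### The job

One of the washed beech slats has slid into the narrow gap between the bread bin and the spice box. Drag it out of the gap's open end with the bent rod, and stand the rod back upright on its cork mat, as it stood before. Stack all the slats on the green trivet to dry, two to a layer side by side with an air space between them, the lowest layer lying across the trivet's two ribs right over the trivet's middle and each further layer crosswise on the one below, filling a layer before starting the next (an odd slat lies alone on top, on one side); leave the other kitchen things where they are.

Things in the scene. Friction and masses are not known exactly. Their poses are not given: they have to be found in the camera images.
- gap: a red bread bin (220 x 320, 170 high) and a wooden spice box (90 x 270, 110 high, on the robot's side), fixed, standing parallel with a straight gap 42 wide between them, open on top. Origin on the counter in the middle of the gap's open end (mouth); its y axis points straight into the gap along its middle, its x across the gap to the bread bin, which fills x 21 to 241, y 0 to 320; the spice box fills x -111 to -21, y 0 to 270. The gap is shut at y = 256
- fallen: the fallen beech slat, a flat bar 110 long (its x) x 26 wide (its y) x 16 thick (its z), about 35 g; origin at its middle. It lies flat on the counter in the gap, lengthwise along it, its middle 70 to 100 in from the mouth. Same as the other slats, always present
- slat1: beech slat, a flat bar 110 long (its x) x 26 wide (its y) x 16 thick (its z), about 35 g; origin at its middle, 8 above what it lies flat on. All slats are alike. Lies loose on the counter; may be absent
- slat2: beech slat, a flat bar 110 long (its x) x 26 wide (its y) x 16 thick (its z), about 35 g; origin at its middle, 8 above what it lies flat on. All slats are alike. Lies loose on the counter; may be absent
- slat3: beech slat, a flat bar 110 long (its x) x 26 wide (its y) x 16 thick (its z), about 35 g; origin at its middle, 8 above what it lies flat on. All slats are alike. Lies loose on the counter; may be absent
- slat4: beech slat, a flat bar 110 long (its x) x 26 wide (its y) x 16 thick (its z), about 35 g; origin at its middle, 8 above what it lies flat on. All slats are alike. Lies loose on the counter; may be absent
- slat5: beech slat, a flat bar 110 long (its x) x 26 wide (its y) x 16 thick (its z), about 35 g; origin at its middle, 8 above what it lies flat on. All slats are alike. Lies loose on the counter; may be absent
- rod: bent rod, about 140 g: a blue block handle 90 long (its x) x 32 wide (its y) x 42 high; from the handle's +x end a steel rod 8 thick runs level at 32 above the underside and 240 ahead of the origin bends straight down, its tip ending level with the handle's underside. Origin in the middle of the handle's underside, z up. It stands by itself on handle and tip
- rod_tip (a point): lower end of the rod's bent-down tip, at x = 240, y = 0, z = 0 of the rod's frame
- mat: flat cork mat 320 (its x) x 56 (its y) x 4 thick, fixed; origin in the middle of its underside, z up. At the start the rod stands on it along its middle, the rod's x along the mat's x, the handle's middle at mat x = -100, y = 0
- trivet: green silicone trivet, fixed, 120 x 120 x 6 thick with two raised ribs 14 wide on top, running along its y at x = -34 and x = 34, over its whole width, their tops 14 above the counter. Origin in the middle of its underside, z up.
- place_x1 (a point): where the middle of a slat of the lowest layer belongs, slat along trivet x: at trivet x = 0, y = -34, z = 22 (z = 54 for the third layer)
- place_x2 (a point): where the middle of a slat of the lowest layer belongs, slat along trivet x: at trivet x = 0, y = 34, z = 22 (z = 54 for the third layer)
- place_y1 (a point): where the middle of a slat of the second layer belongs, slat along trivet y: at trivet x = -34, y = 0, z = 38
- place_y2 (a point): where the middle of a slat of the second layer belongs, slat along trivet y: at trivet x = 34, y = 0, z = 38
- teapot: white ceramic teapot, 140 wide, 125 high, with spout and handle along its y out to 115; origin under its middle; bystander
- jar: glass cookie jar with steel clasp lid, 116 wide, 164 high; origin under its middle; bystander
- colander: red plastic colander, 180 wide, 85 high; origin under its middle; bystander
- grinder: chrome salt grinder, 52 wide, 126 high; origin under its middle; bystander
- mug: blue mug, 80 wide, 90 high, handle at its +y; origin under its middle; bystander
- soap: yellow soap bottle, 60 wide, 180 high; origin under its middle; bystander

How it is judged:
By the outcome, as a careful person would: the job done as asked, in the order asked, and still so for the second after the job is handed in, with the robot touching nothing.
Of slat1, slat2, slat3, slat4, slat5 only 3 to 5 are there at a start; the rules pass over those that are not, and their reading is None.
At some moment in a run one of slat2, slat3, slat4 may be knocked a few centimetres aside while the robot is not near it.
It also fails if it takes over 210 s, if anything falls off the work surface, if the arm or the gripper's body presses on something with over 40 N, if the wrist force passes 120 N, or if a joint passes its speed limit or range.

## Working session

There is one attempt and no reset: what is moved stays moved. The work goes in short steps, Python scripts to look and compute and a tool call to move; the robot and the scene stay as the last step left them, time stands still between calls to the robot, and variables do not carry over. Pictures are saved under pics/ and viewed, on a budget of 14 in all, crops included, one or two more only if the job needs it, and the job is handed in when it is done.

Besides the shell and the picture viewer there is one more tool, called as name([rows], argument=value, ...), one row to a line, values as JSON. carry_out: Moves the arm, as the interface text tells. Its arguments: {"type":"object","properties":{"rows":{"type":"array"},"fingers":{"type":"number"},"grip_force":{"type":"number"}},"required":["rows"]}

```bash
mkdir -p pics; ls; cat > h.py <<'E'
import numpy as np,cv2
from rig import robot
def grab(n,save=None):
    c=robot.camera(n)
    if save: cv2.imwrite('pics/'+save,c['color'][:,:,::-1])
    return c
def pts(c):
    d=c['depth'];K=c['K'];v,u=np.mgrid[:d.shape[0],:d.shape[1]]
    P=np.stack([(u-K[0,2])/K[0,0]*d,(v-K[1,2])/K[1,1]*d,d],-1)
    T=np.linalg.inv(c['camera_from_world']);W=P@T[:3,:3].T+T[:3,3];W[d==0]=np.nan
    return W
E
python3 - <<'E'
from h import *
a=grab('scene');b=grab('side');
cv2.imwrite('pics/a.png',np.vstack([a['color'],b['color']])[:,:,::-1][:, :])
im=np.hstack([a['color'],b['color']])[:,:,::-1];cv2.imwrite('pics/a.png',cv2.resize(im,(800,300)))
cv2.imwrite('pics/scene0.png',cv2.resize(a['color'][:,:,::-1],(800,600)))
for c in (a,b):
    T=np.linalg.inv(c['camera_from_world']);print(T[:3,3],T[:3,2],c['K'][0,0])
print(robot.get_obs())
E
```

```text
pics
[ 1.27525715 -0.83703226  0.98092671] [-0.5354665   0.50896353 -0.67396718] 396.1101951672317
[0.10595008 0.72219304 0.73508289] [ 0.33943289 -0.7380316  -0.58317636] 378.95899120669475
{'time': 0.1, 'q': array([-1.34948895e+00,  5.28376852e-01,  1.43378102e+00, -1.12552400e-05,
        1.18139743e+00, -1.78486638e-01]), 'joint_velocities': array([-0.0002375 , -0.00178933, -0.00287356,  0.00145361, -0.00034219,
        0.00040586]), 'joint_torque': array([-2.29868619e-04, -4.40985274e+01, -1.77151126e+01,  6.35863189e-02,
        5.34453092e-02, -6.21882032e-05]), 'position': array([ 0.24318254, -0.57517559,  0.29136493]), 'tool_rot': array([ 9.80086137e-01,  1.98570394e-01, -2.62119056e-05, -9.80986337e-04]), 'ft_force': array([-0.27621617, -0.57372409,  0.92773189]), 'moment': array([0.01721312, 0.03978246, 0.03472877]), 'grip_width': 0.08735282483219735}
```

View pics/scene0.png

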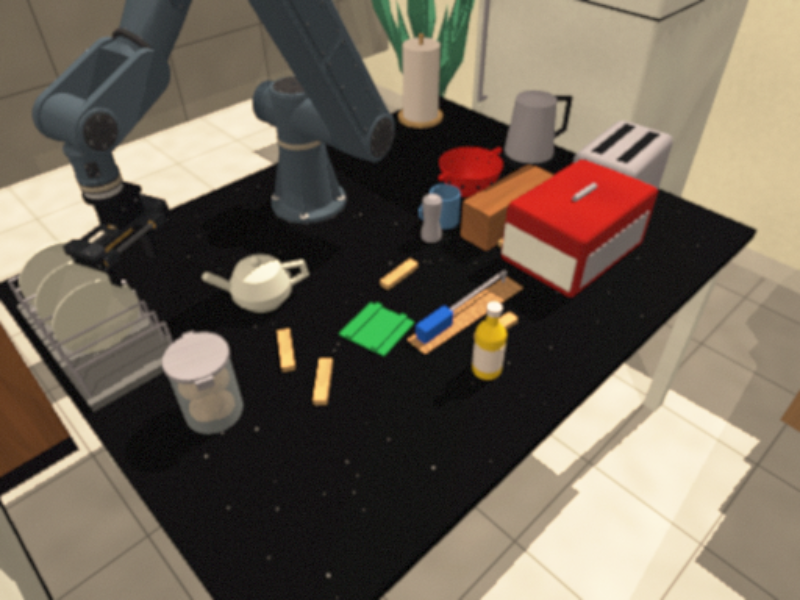

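View pics/a.png

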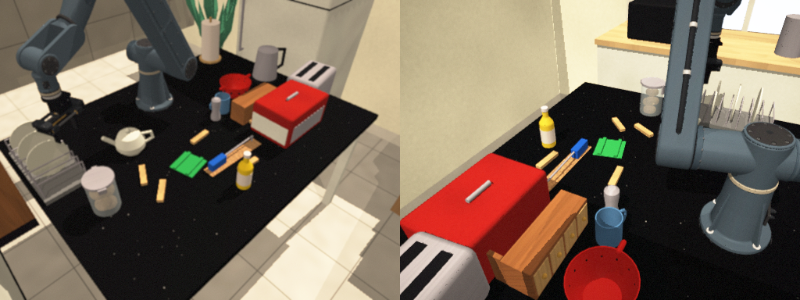

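Four loose slats at scene-picture pixels (285,350), (323,380), (399,273) and (510,320, behind the soap). The rod is on its mat near (460,310), the trivet at (377,328), and the gap mouth near (500,240). Now measuring.

```bash
cat >> h.py <<'E'
def rect(xy):
    (cx,cy),(w,h),a=cv2.minAreaRect((np.asarray(xy)*1000).astype(np.float32))
    if w<h: w,h,a=h,w,a+90
    return round(cx,1),round(cy,1),round(w,1),round(h,1),round((a+90)%180-90,1)
def blobs(c,hl,hh,zlo,zhi,plane=None,smin=60,vmin=60,amin=40):
    """colour mask & height band -> rects in world mm"""
    W=pts(c);hsv=cv2.cvtColor(c['color'],cv2.COLOR_RGB2HSV)
    m=cv2.inRange(hsv,(hl,smin,vmin),(hh,255,255))>0
    m&=(W[...,2]>zlo)&(W[...,2]<zhi)
    n,l,s,_=cv2.connectedComponentsWithStats(m.astype(np.uint8),connectivity=4)
    for i in range(1,n):
        if s[i,4]<amin: continue
        k=l==i;w=W[k]
        v,u=np.nonzero(k)
        print((int(u.mean()),int(v.mean())),s[i,4],'rect',rect(w[:,:2]),'z',np.round(np.percentile(w[:,2],[5,50,95])*1000))
E
python3 - <<'E'
from h import *
for n in('scene','side'):
    c=grab(n);print(n)
    print('beech');blobs(c,8,25,.009,.024)
    print('mat');blobs(c,5,25,-.002,.009)
    print('green');blobs(c,45,80,.0,.03)
    print('blue');blobs(c,100,125,.03,.055,smin=120)
    print('red');blobs(c,0,6,.16,.18,smin=120);blobs(c,172,180,.16,.18,smin=120)
    print('box');blobs(c,5,25,.1,.12)
    print('yellow');blobs(c,20,32,.03,.18,smin=120)
E
```

```text
scene
beech
(239, 32) 41 rect (-690.4, 873.4, 150.8, 20.1, -88.5) z [ 9. 17. 24.]
(488, 52) 120 rect (575.1, 1696.2, 264.3, 35.6, -1.1) z [10. 17. 23.]
(119, 74) 230 rect (-687.8, 17.2, 492.3, 25.4, 89.6) z [10. 18. 24.]
(267, 76) 108 rect (-133.4, 572.2, 146.0, 100.4, 34.9) z [10. 14. 23.]
(20, 109) 132 rect (-688.8, -509.6, 197.0, 28.9, -88.2) z [10. 17. 23.]
(308, 153) 90 rect (477.4, 195.3, 109.3, 51.0, 34.3) z [10. 17. 23.]
(254, 174) 153 rect (421.9, -48.2, 111.3, 31.4, -84.8) z [11. 14. 19.]
(324, 204) 69 rect (712.2, 11.5, 43.6, 26.2, 83.9) z [10. 15. 18.]
(182, 223) 196 rect (437.4, -395.3, 113.9, 25.5, -30.2) z [11. 15. 19.]
(205, 243) 234 rect (562.4, -393.7, 111.8, 26.6, -44.3) z [11. 15. 18.]
(310, 238) 60 rect (778.0, -137.6, 59.1, 28.1, 31.2) z [10. 16. 22.]
mat
(88, 88) 45 rect (-693.3, -182.4, 125.8, 26.8, -87.3) z [-0.  4.  9.]
(17, 113) 68 rect (-691.0, -531.9, 158.8, 20.5, 88.5) z [-1.  4.  8.]
(300, 199) 793 rect (627.3, -19.9, 331.3, 65.7, 88.3) z [-0.  3.  7.]
green
(240, 209) 918 rect (517.7, -202.1, 136.6, 128.5, -76.6) z [ 2.  6. 16.]
blue
(277, 205) 232 rec
[... 1849 characters left out ...]
.8, 40.2, 87.7) z [0. 3. 5.]
(200, 213) 132 rect (652.1, -15.7, 175.7, 18.2, 89.7) z [-1.  3.  5.]
(183, 211) 44 rect (700.7, 10.3, 64.7, 34.2, 51.3) z [1. 6. 9.]
green
(268, 189) 841 rect (521.0, -213.0, 141.0, 123.2, -76.7) z [ 2.  5. 14.]
blue
(229, 186) 223 rect (615.0, -119.3, 90.6, 33.1, 89.7) z [33. 44. 47.]
red
(94, 256) 10832 rect (656.3, 344.7, 316.3, 218.9, 89.7) z [166. 169. 170.]
box
(91, 59) 816 rect (1799.8, -984.7, 1534.3, 97.7, 86.7) z [101. 110. 119.]
(188, 160) 78 rect (758.5, -108.8, 57.0, 36.2, 33.3) z [101. 107. 116.]
(181, 300) 5112 rect (480.7, 320.6, 271.0, 134.3, 89.2) z [105. 109. 110.]
yellow
(186, 156) 347 rect (759.3, -109.3, 59.5, 37.3, 30.5) z [ 90. 117. 155.]
```

```bash
cat >> h.py <<'E'
from scipy.spatial.transform import Rotation as R
def go(p,yaw,frm=None):
    """row (mm, 8deg units) from current pose (or frm=(p,yaw)) to world p (m), tool-x yaw deg, tool down"""
    o=robot.get_obs();A=R.from_quat(o['tool_rot']);P=o['position']
    if frm: P=np.array(frm[0]);A=R.from_euler('z',frm[1],degrees=True)*R.from_euler('x',180,degrees=True)
    B=R.from_euler('z',yaw,degrees=True)*R.from_euler('x',180,degrees=True)
    s=A.inv().apply(np.array(p)-P)*1000;r=np.degrees((A.inv()*B).as_rotvec())/8
    print('row',np.round(np.r_[s],1).tolist(),np.round(r,2).tolist())
E
python3 - <<'E'
from h import *
go((.615,-.09,.33),90)
c=grab('side');W=pts(c)
def cl(n,u,v,r=8):
    w=W[v-r:v+r,u-r:u+r].reshape(-1,3);w=w[w[:,2]>.04];print(n,rect(w[:,:2]),w[:,2].max())
cl('grinder',271,248,9);cl('mug',266,289,14)
c=grab('scene');W=pts(c);cl('grinder',276,139,9);cl('mug',286,132,10);cl('soap',313,210,20)
E
```

```text
row [531.4, -302.4, -37.8] [-0.01, -0.01, -8.39]
grinder (358.6, 135.7, 40.1, 38.5, 25.4) 0.12720353955033714
mug (336.3, 211.5, 79.3, 61.6, -67.0) 0.09094954226721508
grinder (356.5, 132.8, 71.4, 66.6, -49.1) 0.1206689021941294
mug (357.4, 187.2, 147.4, 79.0, -44.6) 0.12814535867681642
soap (702.9, -102.2, 203.0, 56.2, -20.2) 0.1833760565842658
```

carry_out([
  [[531, -302, -38, 0, 0, -8.4], [531, -302, -38, 0, 0, -8.4], [531, -302, -38, 0, 0, -8.4], [531, -302, -38, 0, 0, -8.4], [531, -302, -38, 0, 0, -8.4], [531, -302, -38, 0, 0, -8.4], [531, -302, -38, 0, 0, -8.4], [531, -302, -38, 0, 0, -8.4], [531, -302, -38, 0, 0, -8.4], [531, -302, -38, 0, 0, -8.4], [531, -302, -38, 0, 0, -8.4], [531, -302, -38, 0, 0, -8.4], [531, -302, -38, 0, 0, -8.4], [531, -302, -38, 0, 0, -8.4], [531, -302, -38, 0, 0, -8.4], [531, -302, -38, 0, 0, -8.4]],
])

```text
time: 1.9
position: [0.6138, -0.0923, 0.33]
tool_rot: [0.707, 0.707, -0.001, -0.0]
ft_force: [0.6, 0.5, 0.5]
grip_width: 0.0869
```

```bash
python3 - <<'E'
from h import *
c=grab('wrist','w1.png');T=np.linalg.inv(c['camera_from_world']);print(T[:3,3],T[:3,:3],c['K'][0,0])
print('blue');blobs(c,100,125,.03,.055,smin=120)
print('mat');blobs(c,5,25,-.004,.009)
print('beech');blobs(c,8,25,.009,.024)
print('green');blobs(c,45,80,-.003,.03)
E
```

```text
[ 0.61405224 -0.01901668  0.42083622] [[ 9.99999533e-01  1.02385177e-04 -9.61345055e-04]
 [-1.59198507e-04 -9.63363296e-01 -2.68199803e-01]
 [-9.53584226e-04  2.68199830e-01 -9.63362830e-01]] 296.4038361989704
blue
(256, 187) 1510 rect (617.6, -121.7, 89.1, 30.0, -89.2) z [42. 44. 46.]
mat
(245, 99) 2115 rect (598.2, -36.1, 295.1, 28.8, 90.0) z [-2.  2.  4.]
(293, 92) 9421 rect (690.3, -36.6, 296.6, 136.2, -89.7) z [-3.  0.  3.]
(125, 124) 555 rect (439.8, -42.9, 112.7, 21.9, -84.4) z [-3. -1.  8.]
(98, 130) 275 rect (394.3, -60.2, 84.0, 17.5, -85.2) z [-3. -2. -0.]
(306, 156) 42 rect (688.9, -83.9, 16.7, 13.3, 37.3) z [-3. -2. -0.]
(351, 169) 103 rect (757.6, -106.2, 61.4, 25.0, 40.6) z [-3.  3.  8.]
(418, 193) 50 rect (858.4, -142.2, 44.7, 6.6, -63.9) z [-3. -2.  0.]
(295, 304) 132 rect (682.5, -331.6, 216.5, 2.8, 0.0) z [-3. -1. -0.]
(203, 314) 41 rect (529.5, -348.6, 21.9, 10.6, 1.3) z [-2.  3.  8.]
beech
(319, 119) 784 rect (706.7, -20.1, 108.5, 26.1, 84.5) z [12. 14. 16.]
(110, 121) 1428 rect (421.7, -44.6, 110.2, 26.6, -84.9) z [12. 14. 16.]
(349, 173) 132 rect (750.5, -109.9, 55.3, 19.1, 57.1) z [10. 15. 23.]
green
(195, 220) 3612 rect (515.8, -196.2, 125.2, 101.0, 13.1) z [ 2.  5. 13.]
```

View pics/w1.png

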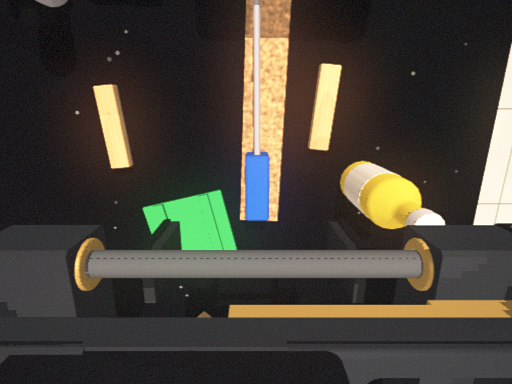

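Rod handle at (256,187) in the wrist view, aligned with world y; slats at either side, trivet at (195,220).

```bash
python3 - <<'E'
from h import *
go((.6172,-.1215,.081),90)
E
```

```text
row [-29.0, 3.6, 249.1] [-0.01, 0.0, -0.0]
```

carry_out([
  [[-29, 3.5, 40, 0, 0, 0], [-29, 3.5, 90, 0, 0, 0], [-29, 3.5, 140, 0, 0, 0], [-29, 3.5, 190, 0, 0, 0], [-29, 3.5, 220, 0, 0, 0], [-29, 3.5, 240, 0, 0, 0], [-29, 3.5, 249, 0, 0, 0], [-29, 3.5, 249, 0, 0, 0], [-29, 3.5, 249, 0, 0, 0]],
])

```text
time: 2.85
position: [0.6189, -0.1207, 0.0823]
tool_rot: [0.707, 0.707, 0.0, 0.001]
ft_force: [-0.1, 0.2, 0.8]
grip_width: 0.0868
```

carry_out([
  [[0, 0, 0, 0, 0, 0], [0, 0, 0, 0, 0, 0], [0, 0, 0, 0, 0, 0], [0, 0, 0, 0, 0, 0], [0, 0, 0, 0, 0, 0], [0, 0, 0, 0, 0, 0], [0, 0, 0, 0, 0, 0], [0, 0, 0, 0, 0, 0], [0, 0, 0, 0, 0, 0], [0, 0, 0, 0, 0, 0]],
], fingers=0, grip_force=50)

```text
time: 3.85
position: [0.6184, -0.1197, 0.0812]
tool_rot: [0.706, 0.708, -0.0, -0.0]
ft_force: [0.3, -0.1, 1.3]
grip_width: 0.0315
```

carry_out([
  [[0, 0, -10, 0, 0, 0], [0, 0, -30, 0, 0, 0], [0, 0, -60, 0, 0, 0], [0, 0, -100, 0, 0, 0], [0, 0, -140, 0, 0, 0], [0, 0, -160, 0, 0, 0], [0, 0, -160, 0, 0, 0], [0, 0, -160, 0, 0, 0]],
])

```text
time: 4.65
position: [0.618, -0.1196, 0.2413]
tool_rot: [0.706, 0.708, -0.0, -0.0]
ft_force: [-0.2, 0.3, -1.3]
grip_width: 0.032
```

```bash
python3 - <<'E'
from h import *
c=grab('side');im=c['color'][60:250,140:320,::-1];cv2.imwrite('pics/s2.png',cv2.resize(im,None,fx=3,fy=3,interpolation=3))
c=grab('scene');W=pts(c);im=c['color'][130:230,240:370,::-1];cv2.imwrite('pics/c2.png',cv2.resize(im,None,fx=6,fy=6,interpolation=3))
go((.526,-.121,.24),90)
E
```

```text
row [-1.4, -91.2, -0.2] [-0.03, -0.01, 0.01]
```

View pics/s2.png

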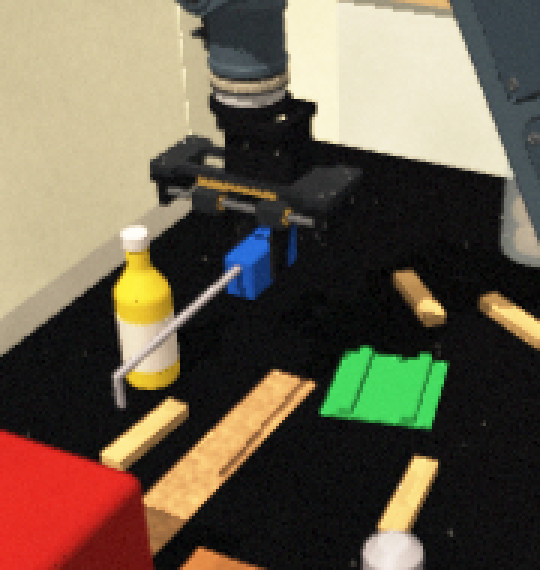

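View pics/c2.png

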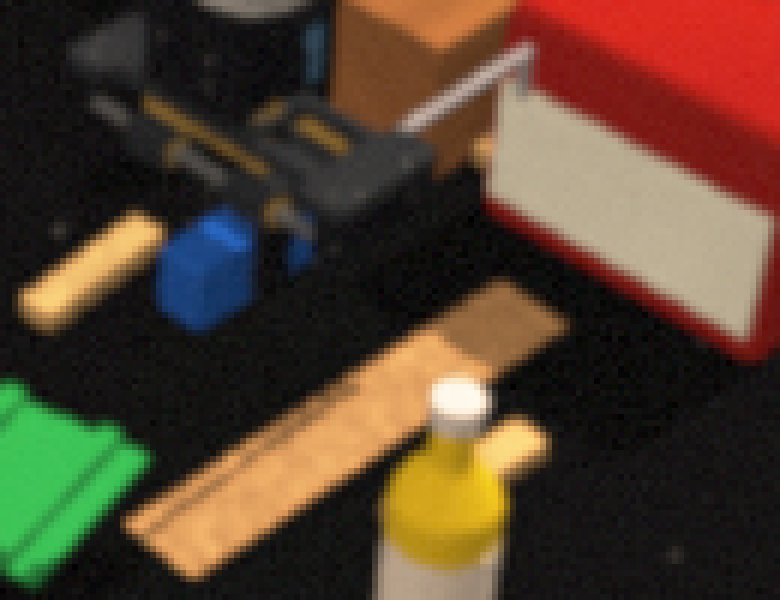

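Rod held level and firm, no camera housing protruding from the gripper; the fallen slat's near end shows at scene pixel (320.5,155).

```bash
python3 - <<'E'
from h import *
c=grab('scene');W=pts(c)
T=np.linalg.inv(c['camera_from_world'])
def ray(u,v,z):
    d=T[:3,:3]@np.linalg.inv(c['K'])@[u,v,1];return T[:3,3]+d*(z-T[2,3])/d[2]
for p in ((320.5,152.5),(320.5,157.5),(319,155)): print(p,ray(*p,.016).round(3),ray(*p,.008).round(3),W[int(p[1]),int(p[0])].round(3))
# steel rod points
m=(W[...,2]>.12)&(W[...,2]<.25)&(W[...,0]>.59)&(W[...,0]<.65)&(W[...,1]>-.03)&(W[...,1]<.15)
w=W[m];k=np.argsort(w[:,1]);print(len(w));print(w[k][::max(1,len(k)//12)].round(3))
s=grab('side');W=pts(s)
m=(W[...,2]>.12)&(W[...,2]<.25)&(W[...,0]>.58)&(W[...,0]<.65)&(W[...,1]>-.03)&(W[...,1]<.15)
w=W[m];k=np.argsort(w[:,1]);print(len(w));print(w[k][::max(1,len(k)//12)].round(3))
E
```

```text
(320.5, 152.5) [0.511 0.237 0.016] [0.505 0.245 0.008] [0.508 0.237 0.017]
(320.5, 157.5) [0.532 0.211 0.016] [0.526 0.219 0.008] [0.522 0.222 0.007]
(319, 155) [0.518 0.219 0.016] [0.511 0.228 0.008] [0.514 0.224 0.012]
74
[[0.617 0.006 0.198]
 [0.621 0.017 0.195]
 [0.62  0.027 0.201]
 [0.618 0.041 0.193]
 [0.62  0.054 0.192]
 [0.622 0.062 0.197]
 [0.619 0.071 0.191]
 [0.619 0.086 0.192]
 [0.62  0.095 0.2  ]
 [0.618 0.109 0.197]
 [0.619 0.112 0.175]
 [0.618 0.114 0.198]
 [0.618 0.119 0.166]]
167
[[ 0.616 -0.028  0.197]
 [ 0.615 -0.011  0.197]
 [ 0.612  0.004  0.197]
 [ 0.616  0.021  0.196]
 [ 0.615  0.038  0.196]
 [ 0.612  0.048  0.191]
 [ 0.615  0.066  0.198]
 [ 0.612  0.079  0.194]
 [ 0.61   0.091  0.193]
 [ 0.615  0.105  0.197]
 [ 0.612  0.117  0.166]
 [ 0.612  0.12   0.187]
 [ 0.613  0.122  0.169]]
```

carry_out([
  [[0, -45, 0, 0, 0, 0], [0, -91, 0, 0, 0, 0], [0, -91, 40, 0, 0, 0], [0, -91, 80, 0, 0, 0], [0, -91, 110, 0, 0, 0], [0, -91, 119, 0, 0, 0], [0, -91, 119, 0, 0, 0], [0, -91, 119, 0, 0, 0]],
])

```text
time: 5.65
position: [0.5281, -0.1202, 0.1227]
tool_rot: [0.706, 0.708, 0.0, 0.0]
ft_force: [0.3, 0.2, -1.0]
grip_width: 0.0318
```

```bash
python3 - <<'E'
from h import *
go((.527,.110,.122),90)
c=grab('scene');W=pts(c)
m=(W[...,2]>.03)&(W[...,2]<.1)&(W[...,0]>.50)&(W[...,0]<.55)&(W[...,1]>.02)&(W[...,1]<.13)
print(np.median(W[m],0))
im=c['color'][100:220,250:410,::-1];cv2.imwrite('pics/c3.png',cv2.resize(im,None,fx=5,fy=5,interpolation=3))
E
```

```text
row [230.2, -0.6, 0.6] [0.01, 0.0, 0.01]
[0.52935091 0.08065084 0.07900332]
```

View pics/c3.png

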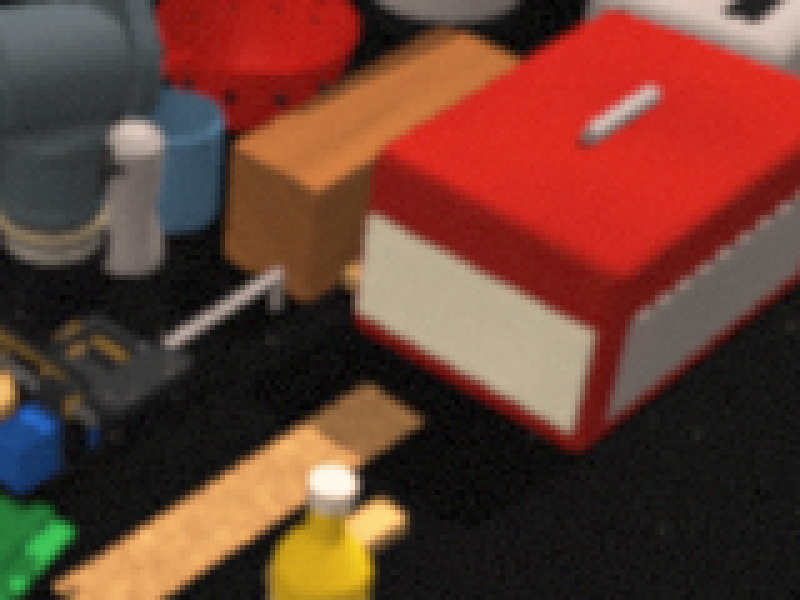

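The tip hangs before the mouth at crop (278,300), in line with the gap. Going in over the slat, then lowering behind it.

carry_out([
  [[40, -1, 0, 0, 0, 0], [80, -1, 0, 0, 0, 0], [120, -1, 0, 0, 0, 0], [160, -1, 0, 0, 0, 0], [200, -1, 0, 0, 0, 0], [222, -1, 0, 0, 0, 0], [230, -1, 0, 0, 0, 0], [230, -1, 0, 0, 0, 0], [230, -1, 0, 0, 0, 0]],
])

```text
time: 6.6
position: [0.5266, 0.1092, 0.1229]
tool_rot: [0.707, 0.708, 0.0, 0.001]
ft_force: [-0.5, -1.0, -1.3]
grip_width: 0.0316
```

carry_out([
  [[0, 0, 10, 0, 0, 0], [0, 0, 20, 0, 0, 0], [0, 0, 30, 0, 0, 0], [0, 0, 38, 0, 0, 0], [0, 0, 42, 0, 0, 0], [0, 0, 42, 0, 0, 0], [0, 0, 42, 0, 0, 0]],
])

```text
time: 7.3
position: [0.5261, 0.11, 0.0801]
tool_rot: [0.706, 0.708, -0.0, -0.0]
ft_force: [-0.2, -0.3, -1.2]
grip_width: 0.0317
```

carry_out([
  [[-4, 0, 0, 0, 0, 0], [-9, 0, 0, 0, 0, 0], [-16, 0, 0, 0, 0, 0], [-24, 0, 0, 0, 0, 0], [-34, 0, 0, 0, 0, 0], [-45, 0, 0, 0, 0, 0], [-56, 0, 0, 0, 0, 0], [-67, 0, 0, 0, 0, 0], [-78, 0, 0, 0, 0, 0], [-89, 0, 0, 0, 0, 0], [-100, 0, 0, 0, 0, 0], [-111, 0, 0, 0, 0, 0], [-122, 0, 0, 0, 0, 0], [-133, 0, 0, 0, 0, 0], [-144, 0, 0, 0, 0, 0], [-154, 0, 0, 0, 0, 0], [-163, 0, 0, 0, 0, 0], [-170, 0, 0, 0, 0, 0], [-174, 0, 0, 0, 0, 0], [-176, 0, 0, 0, 0, 0]],
])

```text
time: 9.3
position: [0.5263, -0.0663, 0.0802]
tool_rot: [0.707, 0.708, 0.0, -0.0]
ft_force: [-0.6, 1.2, -1.3]
grip_width: 0.0318
```

```bash
python3 - <<'E'
from h import *
print(robot.get_obs()['position'])
for n in('scene','side'):
    c=grab(n);print(n);blobs(c,8,25,.009,.024)
im=c['color'][150:300,120:320,::-1];cv2.imwrite('pics/s4.png',cv2.resize(im,None,fx=4,fy=4,interpolation=3))
E
```

```text
[ 0.5263038  -0.06634441  0.08023496]
scene
(218, 39) 58 rect (-689.3, 705.6, 193.5, 29.9, -89.1) z [11. 16. 23.]
(481, 50) 96 rect (529.8, 1691.8, 223.3, 34.1, -1.1) z [10. 15. 23.]
(131, 70) 160 rect (-690.8, 86.7, 357.2, 26.8, 89.9) z [10. 18. 23.]
(69, 92) 190 rect (-690.2, -264.3, 338.9, 24.5, 89.5) z [10. 17. 24.]
(18, 110) 122 rect (-688.8, -523.8, 172.0, 27.4, -89.2) z [10. 16. 23.]
(307, 152) 74 rect (479.1, 192.5, 107.1, 54.5, 35.9) z [11. 17. 23.]
(304, 168) 130 rect (531.9, 117.0, 111.1, 29.9, -88.9) z [10. 15. 20.]
(249, 178) 78 rect (425.2, -75.0, 61.3, 27.6, -83.9) z [11. 15. 18.]
(324, 204) 68 rect (713.0, 10.8, 44.4, 26.3, 87.4) z [12. 16. 18.]
(182, 223) 195 rect (438.4, -395.9, 112.9, 25.7, -30.2) z [11. 16. 19.]
(205, 243) 234 rect (562.3, -393.3, 113.9, 26.1, -44.3) z [12. 16. 19.]
(309, 238) 55 rect (777.7, -141.2, 57.2, 22.8, 24.8) z [10. 17. 23.]
side
(94, 77) 609 rect (1801.0, -964.1, 1570.2, 112.2, 86.2) z [10. 17. 23.]
(279, 158) 133 rect (558.3, -389.8, 113.6, 27.2, -44.7) z [10. 15. 18.]
(308, 164) 109 rect (435.5, -392.1, 104.9, 28.4, -29.5) z [10. 15. 17.]
(191, 184) 67 rect (752.3, -105.4, 57.3, 25.3, 42.0) z [10. 16. 23.]
(187, 203) 217 rect (704.7, -18.3, 108.8, 28.9, 85.0) z [10. 14. 17.]
(276, 224) 236 rect (420.0, -44.6, 109.5, 26.2, -84.7) z [12. 15. 17.]
(223, 241) 86 rect (522.9, 82.3, 50.9, 16.3, -88.7) z [10. 14. 16.]
(233, 292) 52 rect (411.7, 222.5, 59.6, 4.7, 86.7) z [12. 18. 23.]
(176, 353) 392 rect (435.3, 387.5, 233.9, 106.9, 55.1) z [10. 17. 23.]
```

View pics/s4.png

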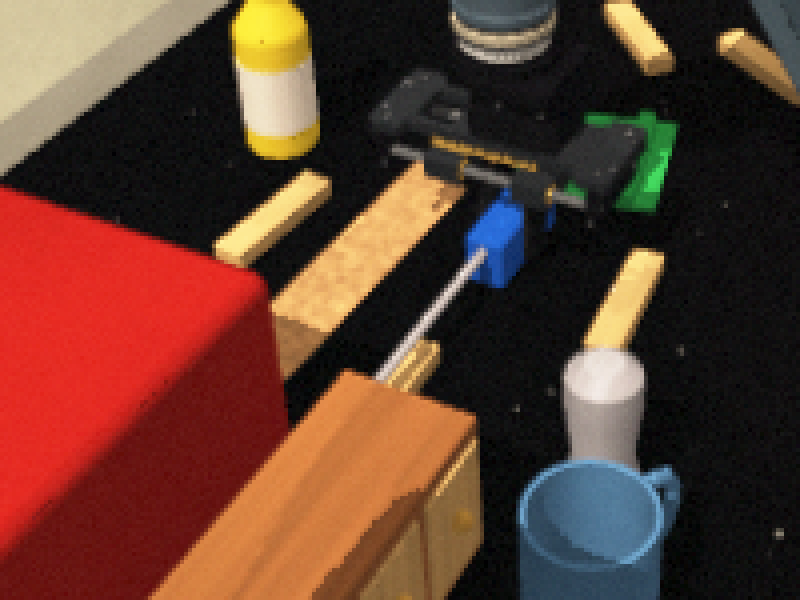

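Slat is out, lying along the line before the mouth (side-crop (410,370)). Returning the rod by exact reverse offsets.

carry_out([
  [[0, 0, -30, 0, 0, 0], [0, 0, -61, 0, 0, 0], [-27, 40, -61, 0, 0, 0], [-54, 80, -61, 0, 0, 0], [-54, 92, -61, 0, 0, 0], [-54, 92, -61, 0, 0, 0], [-54, 92, -40, 0, 0, 0], [-54, 92, -22, 0, 0, 0], [-54, 92, -12, 0, 0, 0], [-54, 92, -6, 0, 0, 0], [-54, 92, -3, 0, 0, 0], [-54, 92, -1, 0, 0, 0], [-54, 92, -1, 0, 0, 0], [-54, 92, -1, 0, 0, 0], [-54, 92, -1, 0, 0, 0]],
])

```text
time: 10.9
position: [0.6187, -0.1199, 0.0818]
tool_rot: [0.706, 0.708, 0.0, 0.0]
ft_force: [1.4, 0.8, -0.9]
grip_width: 0.0317
```

```bash
python3 - <<'E'
from h import *
o=robot.get_obs();print(o['ft_force'],o['position'])
for n in('scene','side'):
    c=grab(n);print(n);blobs(c,100,125,.03,.055,smin=120)
E
```

```text
[ 1.3971142   0.79564834 -0.92854673] [ 0.61871466 -0.1199335   0.0818065 ]
scene
(273, 208) 134 rect (616.5, -146.8, 53.1, 44.4, -86.9) z [32. 45. 49.]
side
(225, 189) 135 rect (618.9, -103.6, 60.7, 35.2, -72.8) z [34. 45. 47.]
```

carry_out([
  [[0, 0, 0.4, 0, 0, 0], [0, 0, 0.8, 0, 0, 0], [0, 0, 0.8, 0, 0, 0], [0, 0, 0.8, 0, 0, 0]],
])

```text
time: 11.4
position: [0.6186, -0.1199, 0.0811]
tool_rot: [0.706, 0.708, 0.0, 0.0]
ft_force: [-1.5, 0.2, 5.2]
grip_width: 0.032
```

carry_out([
  [[0, 0, 0, 0, 0, 0], [0, 0, 0, 0, 0, 0], [0, 0, 0, 0, 0, 0], [0, 0, 0, 0, 0, 0], [0, 0, 0, 0, 0, 0], [0, 0, -40, 0, 0, 0], [0, 0, -80, 0, 0, 0], [0, 0, -130, 0, 0, 0], [0, 0, -180, 0, 0, 0], [0, 0, -230, 0, 0, 0], [0, 0, -249, 0, 0, 0], [0, 0, -249, 0, 0, 0], [0, 0, -249, 0, 0, 0]],
], fingers=1)

```text
time: 12.7
position: [0.6179, -0.1196, 0.3289]
tool_rot: [0.706, 0.708, -0.0, -0.0]
ft_force: [-0.7, 0.4, -0.8]
grip_width: 0.0871
```

```bash
python3 - <<'E'
from h import *
c=grab('wrist','w5.png')
print('blue');blobs(c,100,125,.03,.055,smin=120)
print('beech');blobs(c,8,25,.009,.024)
print('green all');blobs(c,45,80,-.003,.03)
print('rib');blobs(c,45,80,.0095,.03,amin=20)
print('base');blobs(c,45,80,-.003,.0085,amin=20)
for n in('scene','side'):
    c=grab(n);print(n);blobs(c,100,125,.03,.055,smin=120)
    print('rib');blobs(c,45,80,.0105,.03,amin=20)
    print('all');blobs(c,45,80,-.005,.03,amin=20)
E
```

```text
blue
(254, 166) 1581 rect (618.8, -121.4, 88.3, 30.3, -89.9) z [43. 44. 46.]
beech
(182, 10) 480 rect (529.7, 68.2, 26.2, 23.4, 2.4) z [12. 14. 16.]
(320, 94) 1293 rect (706.9, -19.5, 109.6, 26.4, 84.7) z [13. 14. 16.]
(105, 104) 1790 rect (421.5, -44.6, 109.9, 27.3, -84.5) z [12. 14. 16.]
(347, 155) 119 rect (750.4, -109.7, 55.2, 19.2, 57.0) z [10. 16. 23.]
(200, 310) 276 rect (536.3, -366.0, 43.4, 26.0, -42.9) z [10. 14. 16.]
green all
(191, 210) 5137 rect (518.7, -207.7, 125.1, 124.5, 13.2) z [ 3.  5. 13.]
rib
(208, 212) 748 rect (551.7, -196.1, 116.2, 14.8, -76.9) z [11. 12. 14.]
(157, 203) 355 rect (478.6, -182.3, 55.9, 15.4, -76.7) z [11. 12. 14.]
base
(191, 211) 4010 rect (518.7, -207.7, 125.1, 124.5, 13.2) z [1. 4. 6.]
scene
(277, 205) 232 rect (620.1, -125.6, 90.7, 34.0, -88.8) z [33. 44. 48.]
rib
(232, 205) 96 rect (489.3, -215.6, 121.2, 15.1, -75.5) z [11. 14. 16.]
(247, 212) 112 rect (554.0, -199.8, 123.9, 16.7, -77.6) z [11. 14. 17.]
all
(241, 209) 972 rect (516.0, -199.3, 142.3, 131.0, -76.8) z [-0.  6. 15.]
side
(229, 186) 224 rect (616.1, -120.6, 91.3, 33.0, -89.9) z [33. 44. 47.]
rib
(258, 185) 89 rect (550.3, -197.6, 120.5, 14.5, -77.2) z [11. 13. 15.]
(278, 188) 94 rect (483.7, -211.4, 124.1, 15.1, -76.7) z [11. 13. 15.]
all
(268, 189) 885 rect (523.2, -217.4, 154.8, 125.0, -76.7) z [-0.  5. 14.]
```

View pics/w5.png

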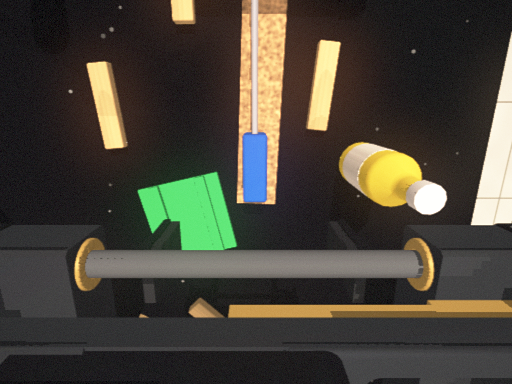

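Rod back on its mat (handle (254,166) in the picture, 618.8/-121.4 mm vs 617.6/-121.7 before). Now a look centred on the trivet before picking.

carry_out([
  [[-50, -25, 0, 0, 0, 0], [-95, -50, -10, 0, 0, 0], [-140, -75, -20, 0, 0, 0], [-180, -98, -20, 0, 0, 0], [-180, -98, -20, 0, 0, 0], [-180, -98, -20, 0, 0, 0], [-180, -98, -20, 0, 0, 0]],
])

```text
time: 13.55
position: [0.5208, -0.299, 0.3481]
tool_rot: [0.706, 0.708, 0.0, -0.002]
ft_force: [0.0, 0.3, 0.1]
grip_width: 0.087
```

```bash
python3 - <<'E'
from h import *
c=grab('wrist','w6.png')
print('blue');blobs(c,100,125,.03,.055,smin=120)
print('beech');blobs(c,8,25,.009,.024)
print('rib');blobs(c,45,80,.0095,.03,amin=20)
print('base');blobs(c,45,80,-.003,.03,amin=20)
c=grab('scene');W=pts(c);hsv=cv2.cvtColor(c['color'],cv2.COLOR_RGB2HSV)
for n,b in(('teapot',(120,150,200,200)),('jar',(100,205,160,280))):
    w=W[b[1]:b[3],b[0]:b[2]].reshape(-1,3);w=w[(w[:,2]>.03)&(w[:,2]<.2)];print(n,rect(w[:,:2]),w.min(0),w.max(0))
go((.5295,.115,.15),90)
E
```

```text
blue
(333, 30) 1696 rect (617.9, -133.3, 68.4, 31.7, 89.8) z [36. 44. 46.]
beech
(178, 4) 77 rect (426.2, -96.5, 26.0, 7.3, 3.0) z [10. 13. 15.]
(428, 32) 282 rect (752.6, -129.6, 59.4, 26.5, -60.8) z [10. 16. 23.]
(182, 204) 48 rect (413.3, -365.4, 43.9, 3.8, -25.6) z [10. 12. 14.]
rib
(276, 85) 967 rect (552.1, -198.1, 119.9, 14.3, -76.8) z [11. 12. 14.]
(228, 97) 936 rect (485.9, -213.8, 119.9, 14.2, -76.8) z [11. 12. 14.]
base
(257, 92) 9756 rect (525.7, -209.8, 159.0, 157.1, -66.2) z [-2.  4. 13.]
teapot (269.9, -337.9, 205.9, 122.1, -89.8) [ 0.20869572 -0.44111664  0.03123315] [ 0.33086554 -0.23474733  0.12982571]
jar (391.7, -565.3, 295.0, 114.2, -18.0) [ 0.23379144 -0.6480515   0.03009824] [ 0.53703142 -0.53280893  0.16898261]
row [413.0, 10.0, 199.3] [-0.01, -0.01, 0.03]
```

carry_out([
  [[50, 1, 0, 0, 0, 0], [100, 3, 0, 0, 0, 0], [150, 4, 0, 0, 0, 0], [200, 5, 0, 0, 0, 0], [250, 6, 0, 0, 0, 0], [300, 7, 0, 0, 0, 0], [350, 8, 0, 0, 0, 0], [400, 9, 0, 0, 0, 0], [414, 9, 40, 0, 0, 0], [414, 9, 90, 0, 0, 0], [414, 9, 140, 0, 0, 0], [414, 9, 190, 0, 0, 0], [414, 9, 230, 0, 0, 0], [414, 9, 255, 0, 0, 0], [414, 9, 268, 0, 0, 0], [414, 9, 274, 0, 0, 0], [414, 9, 274, 0, 0, 0], [414, 9, 274, 0, 0, 0]],
], fingers=0.6)

```text
time: 15.45
position: [0.5299, 0.1144, 0.0767]
tool_rot: [0.706, 0.708, 0.001, 0.001]
ft_force: [0.8, 0.5, 0.1]
grip_width: 0.052
```

carry_out([
  [[0, 0, 0, 0, 0, 0], [0, 0, 0, 0, 0, 0], [0, 0, 0, 0, 0, 0], [0, 0, 0, 0, 0, 0], [0, 0, 0, 0, 0, 0], [0, 0, 0, 0, 0, 0], [0, 0, -30, 0, 0, 0], [0, 0, -80, 0, 0, 0], [0, 0, -120, 0, 0, 0], [0, 0, -120, 0, 0, 0], [0, 0, -120, 0, 0, 0]],
], fingers=0, grip_force=25)

```text
time: 16.55
position: [0.5291, 0.1141, 0.1961]
tool_rot: [0.706, 0.708, 0.001, 0.001]
ft_force: [0.0, 0.4, -0.6]
grip_width: 0.026
```

```bash
python3 - <<'E'
from h import *
c=grab('scene');blobs(c,8,25,.1,.16)
c=grab('side');blobs(c,8,25,.1,.16)
print(robot.get_obs()['position'])
go((.5268,-.2391,.150),13.2);go((.5112,-.1729,.15),13.2)
go((.5112,-.1729,.15),193.2)
E
```

```text
(106, 56) 2712 rect (-691.0, 102.4, 1344.9, 36.5, 89.9) z [103. 130. 157.]
(490, 31) 491 rect (541.2, 1693.5, 254.5, 38.2, 0.9) z [103. 130. 156.]
(267, 55) 235 rect (-120.1, 564.7, 110.1, 48.0, 41.5) z [103. 130. 157.]
(334, 114) 355 rect (459.1, 379.3, 151.3, 83.8, -89.8) z [106. 110. 113.]
(301, 146) 143 rect (532.3, 91.3, 81.4, 41.0, -75.4) z [123. 135. 145.]
(313, 212) 286 rect (774.4, -130.3, 58.7, 46.5, 35.3) z [102. 122. 152.]
(130, 248) 258 rect (515.3, -604.9, 84.4, 32.0, 72.1) z [102. 123. 144.]
(93, 54) 2489 rect (1770.7, -984.9, 1529.8, 121.7, 88.7) z [103. 131. 157.]
(294, 62) 95 rect (761.0, -1042.9, 188.4, 28.1, -0.1) z [143. 154. 159.]
(478, 89) 189 rect (-61.0, -1040.7, 247.8, 32.3, -1.4) z [143. 154. 159.]
(207, 220) 267 rect (530.8, 130.2, 77.9, 35.4, -86.3) z [122. 133. 136.]
(181, 300) 5101 rect (480.5, 320.6, 270.5, 133.0, 89.4) z [106. 109. 110.]
[0.52786817 0.11398825 0.19415771]
row [-353.1, -1.6, 44.2] [-0.02, 0.02, 9.61]
row [-286.9, -17.1, 44.2] [-0.02, 0.02, 9.61]
row [-286.9, -17.1, 44.2] [-0.02, -0.02, -12.89]
```

carry_out([
  [[-45, 0, 0, 0, 0, 1.0], [-90, 0, 0, 0, 0, 2.0], [-135, 0, 0, 0, 0, 3.0], [-180, 0, 0, 0, 0, 4.0], [-225, 0, 0, 0, 0, 5.0], [-270, 0, 0, 0, 0, 6.0], [-310, 0, 0, 0, 0, 7.0], [-340, 0, 0, 0, 0, 8.0], [-352.5, 0.5, 0, 0, 0, 9.0], [-352.5, 0.5, 0, 0, 0, 9.6], [-352.5, 0.5, 30, 0, 0, 9.6], [-352.5, 0.5, 60, 0, 0, 9.6], [-352.5, 0.5, 80, 0, 0, 9.6], [-352.5, 0.5, 92, 0, 0, 9.6], [-352.5, 0.5, 92, 0, 0, 9.6], [-352.5, 0.5, 92, 0, 0, 9.6]],
])

```text
time: 18.25
position: [0.5301, -0.2384, 0.1029]
tool_rot: [0.993, 0.116, -0.0, -0.0]
ft_force: [0.5, -0.3, -0.6]
grip_width: 0.0254
```

```bash
python3 - <<'E'
from h import *
print(robot.get_obs()['position'])
go((.5287,-.2386,.089),13.2)
E
```

```text
[ 0.53006779 -0.23839804  0.10293523]
row [-1.4, -0.1, 13.9] [-0.01, 0.0, 0.01]
```

carry_out([
  [[-1, 0, 6, 0, 0, 0], [-1, 0, 10, 0, 0, 0], [-1, 0, 12.5, 0, 0, 0], [-1, 0, 13.5, 0, 0, 0], [-1, 0, 13.5, 0, 0, 0], [-1, 0, 13.5, 0, 0, 0]],
])

```text
time: 18.85
position: [0.5293, -0.2388, 0.0901]
tool_rot: [0.993, 0.116, 0.0, 0.0]
ft_force: [-0.1, -0.9, -0.8]
grip_width: 0.0256
```

carry_out([
  [[0, 0, 0, 0, 0, 0], [0, 0, 0, 0, 0, 0], [0, 0, 0, 0, 0, 0], [0, 0, 0, 0, 0, 0], [0, 0, -30, 0, 0, 0], [0, 0, -80, 0, 0, 0], [0, 0, -130, 0, 0, 0], [0, 0, -180, 0, 0, 0], [0, 0, -230, 0, 0, 0], [0, 0, -230, 0, 0, 0], [0, 0, -230, 0, 0, 0]],
], fingers=0.5)

```text
time: 19.95
position: [0.5294, -0.2388, 0.3215]
tool_rot: [0.993, 0.116, 0.001, 0.001]
ft_force: [-0.6, 0.7, -0.5]
grip_width: 0.0436
```

```bash
cat >> h.py <<'E'
C=np.array([.519,-.206]);a=np.radians(13.2);EX=np.array([np.cos(a),np.sin(a)]);EY=np.array([-EX[1],EX[0]])
def slats(zlo=.009,zhi=.024,cams=('wrist','scene','side')):
    for n in cams:
        c=grab(n);W=pts(c);hsv=cv2.cvtColor(c['color'],cv2.COLOR_RGB2HSV)
        m=(cv2.inRange(hsv,(8,60,60),(25,255,255))>0)&(W[...,2]>zlo)&(W[...,2]<zhi)&(W[...,0]>.3)&(W[...,0]<.85)&(abs(W[...,1])<.55)
        k,l,s,_=cv2.connectedComponentsWithStats(m.astype(np.uint8),connectivity=4)
        for i in range(1,k):
            if s[i,4]<40: continue
            w=W[l==i];r=rect(w[:,:2]);t=(np.array(r[:2])/1000-C)@np.array([EX,EY]).T*1000
            print(n,s[i,4],r,'triv',t.round(1) if np.linalg.norm(t)<90 else '')
E
python3 - <<'E'
from h import *
slats();print('on trivet');slats(.022,.045)
print(robot.get_obs()['position'])
E
```

```text
wrist 43 (690.5, -65.5, 16.7, 4.2, -76.6) triv 
wrist 103 (551.4, -364.9, 67.4, 15.4, -31.0) triv 
wrist 371 (422.3, -44.8, 109.6, 25.9, -85.0) triv 
wrist 58 (484.1, -409.9, 18.9, 8.9, -72.0) triv 
scene 83 (473.6, 194.8, 108.8, 53.7, 30.2) triv 
scene 148 (423.3, -47.2, 112.5, 28.8, -82.7) triv 
scene 67 (711.7, 10.9, 43.9, 26.1, 87.4) triv 
scene 193 (437.8, -395.5, 113.2, 25.8, -30.1) triv 
scene 233 (561.8, -393.0, 111.5, 26.4, -44.6) triv 
scene 53 (776.6, -139.7, 57.3, 25.5, 25.6) triv 
side 133 (557.3, -388.0, 116.5, 27.4, -44.4) triv 
side 154 (433.0, -390.4, 110.2, 28.2, -31.1) triv 
side 64 (752.5, -106.6, 57.2, 26.5, 44.9) triv 
side 70 (523.9, -227.1, 104.8, 7.6, 13.6) triv [ -0.  -21.7]
side 216 (703.5, -18.5, 111.4, 28.5, 85.3) triv 
side 235 (419.6, -44.3, 111.7, 26.4, -84.7) triv 
side 209 (413.4, 300.8, 215.0, 5.2, 89.4) triv 
side 244 (473.3, 450.8, 141.3, 42.7, 18.3) triv 
on trivet
scene 125 (476.9, 196.8, 110.3, 61.8, 37.4) triv 
scene 208 (530.4, -242.0, 108.8, 33.1, 12.1) triv [  2.9 -37.7]
scene 89 (777.7, -139.7, 58.9, 29.7, 29.0) triv 
side 195 (525.5, -238.0, 109.4, 30.5, 14.1) triv [ -1.  -32.6]
side 44 (751.0, -106.4, 57.2, 23.7, 46.8) triv 
side 780 (428.0, 345.1, 297.5, 118.3, 64.0) triv 
[ 0.52860361 -0.23832975  0.31806105]
```

```bash
python3 - <<'E'
from h import *
go((.4218,-.0447,.075),95.2)
go((.5112,-.1729,.089),13.2,((.4218,-.0447,.075),95.2))
E
```

```text
row [-58.8, -212.3, 243.8] [-0.03, -0.0, -10.24]
row [-135.8, 77.4, -14.0] [0.0, -0.0, 10.25]
```

carry_out([
  [[-12, -42, 0, 0, 0, -1.0], [-24, -84, 0, 0, 0, -2.0], [-36, -126, 0, 0, 0, -3.0], [-48, -168, 0, 0, 0, -4.0], [-58.8, -212, 0, 0, 0, -5.0], [-58.8, -212, 0, 0, 0, -6.0], [-58.8, -212, 0, 0, 0, -7.0], [-58.8, -212, 40, 0, 0, -8.0], [-58.8, -212, 80, 0, 0, -9.0], [-58.8, -212, 120, 0, 0, -10.0], [-58.8, -212, 160, 0, 0, -10.2], [-58.8, -212, 200, 0, 0, -10.2], [-58.8, -212, 225, 0, 0, -10.2], [-58.8, -212, 238, 0, 0, -10.2], [-58.8, -212, 244, 0, 0, -10.2], [-58.8, -212, 244, 0, 0, -10.2], [-58.8, -212, 244, 0, 0, -10.2]],
], fingers=0.6)

```text
time: 21.95
position: [0.4233, -0.046, 0.0762]
tool_rot: [0.676, 0.737, 0.0, 0.0]
ft_force: [-0.5, -0.9, 0.4]
grip_width: 0.0522
```

carry_out([
  [[0, 0, 0, 0, 0, 0], [0, 0, 0, 0, 0, 0], [0, 0, 0, 0, 0, 0], [0, 0, 0, 0, 0, 0], [0, 0, 0, 0, 0, 0], [0, 0, 0, 0, 0, 0], [0, 0, -30, 0, 0, 0], [0, 0, -80, 0, 0, 0], [0, 0, -120, 0, 0, 0], [0, 0, -120, 0, 0, 0], [0, 0, -120, 0, 0, 0]],
], fingers=0)

```text
time: 23.05
position: [0.4234, -0.046, 0.1967]
tool_rot: [0.676, 0.737, 0.0, 0.001]
ft_force: [0.6, -0.2, -0.8]
grip_width: 0.0256
```

```bash
python3 - <<'E'
from h import *
o=robot.get_obs();print(o['position'],o['tool_rot'])
slats(.1,.16,('side','scene'))
go((.5112,-.1729,.105),13.2)
E
```

```text
[ 0.42336852 -0.0459642   0.19672423] [6.76148332e-01 7.36764482e-01 4.41608078e-04 1.15576017e-03]
side 157 (757.5, -109.1, 58.1, 35.6, 38.6) triv 
side 243 (424.2, -42.5, 113.5, 28.8, -79.5) triv 
side 5096 (479.2, 320.5, 271.0, 132.9, 88.7) triv 
scene 795 (471.1, 317.1, 277.5, 137.3, -84.8) triv 
scene 130 (425.8, -68.1, 72.7, 41.0, -70.8) triv 
scene 282 (774.3, -128.9, 58.7, 52.1, 42.9) triv 
row [-134.5, 77.8, 89.8] [-0.02, 0.0, 10.21]
```

carry_out([
  [[-40, 22, 0, 0, 0, 1.0], [-80, 44, 0, 0, 0, 2.0], [-110, 60, 0, 0, 0, 3.0], [-134.5, 76.5, 0, 0, 0, 4.0], [-134.5, 76.5, 0, 0, 0, 5.0], [-134.5, 76.5, 0, 0, 0, 6.0], [-134.5, 76.5, 0, 0, 0, 7.0], [-134.5, 76.5, 0, 0, 0, 8.0], [-134.5, 76.5, 0, 0, 0, 9.0], [-134.5, 76.5, 0, 0, 0, 10.0], [-134.5, 76.5, 0, 0, 0, 10.2], [-134.5, 76.5, 30, 0, 0, 10.2], [-134.5, 76.5, 65, 0, 0, 10.2], [-134.5, 76.5, 85, 0, 0, 10.2], [-134.5, 76.5, 94, 0, 0, 10.2], [-134.5, 76.5, 94, 0, 0, 10.2], [-134.5, 76.5, 94, 0, 0, 10.2]],
])

```text
time: 24.85
position: [0.5111, -0.1735, 0.102]
tool_rot: [0.993, 0.116, 0.0, 0.0]
ft_force: [-0.2, -0.3, 0.6]
grip_width: 0.0254
```

```bash
python3 - <<'E'
from h import *
print(robot.get_obs()['position'])
go((.5097,-.1732,.0895),13.2)
E
```

```text
[ 0.51109557 -0.17352512  0.10199651]
row [-1.3, -0.6, 12.5] [0.0, -0.0, 0.02]
```

carry_out([
  [[-1, 0, 6, 0, 0, 0], [-1, 0, 10, 0, 0, 0], [-1, 0, 12, 0, 0, 0], [-1, 0, 12.5, 0, 0, 0], [-1, 0, 12.5, 0, 0, 0], [-1, 0, 12.5, 0, 0, 0]],
])

```text
time: 25.45
position: [0.51, -0.1737, 0.0903]
tool_rot: [0.993, 0.116, 0.0, 0.0]
ft_force: [-1.1, -0.4, 5.5]
grip_width: 0.0257
```

carry_out([
  [[0, 0, 0, 0, 0, 0], [0, 0, 0, 0, 0, 0], [0, 0, 0, 0, 0, 0], [0, 0, 0, 0, 0, 0], [0, 0, -30, 0, 0, 0], [0, 0, -80, 0, 0, 0], [0, 0, -130, 0, 0, 0], [0, 0, -180, 0, 0, 0], [0, 0, -230, 0, 0, 0], [0, 0, -230, 0, 0, 0], [0, 0, -230, 0, 0, 0]],
], fingers=0.5)

```text
time: 26.55
position: [0.5101, -0.1737, 0.3207]
tool_rot: [0.993, 0.116, 0.001, 0.001]
ft_force: [-1.0, 0.2, -0.3]
grip_width: 0.0436
```

```bash
python3 - <<'E'
from h import *
slats(.009,.024,('side','scene'));print('on trivet');slats(.022,.045,('side','scene'))
print(robot.get_obs()['position'])
go((.707,-.019,.075),85)
go((.4859,-.2138,.105),103.2,((.707,-.019,.196),85))
go((.5521,-.1982,.105),103.2,((.707,-.019,.196),85))
E
```

```text
side 128 (557.0, -388.8, 115.5, 27.8, -44.3) triv 
side 149 (431.8, -390.1, 109.5, 28.6, -31.1) triv 
side 64 (524.1, -227.0, 104.8, 7.9, 12.8) triv [  0.2 -21.6]
side 69 (753.3, -105.3, 57.2, 21.6, 40.5) triv 
side 73 (508.3, -160.8, 107.6, 7.4, 13.4) triv [-0.1 46.4]
side 222 (704.3, -18.9, 111.8, 28.6, 84.4) triv 
side 458 (428.0, 349.5, 292.6, 116.6, 62.4) triv 
scene 79 (476.5, 195.3, 107.3, 54.8, 35.1) triv 
scene 66 (711.0, 12.6, 42.3, 29.8, 79.6) triv 
scene 196 (437.7, -395.4, 115.6, 25.6, -30.2) triv 
scene 234 (560.9, -391.6, 114.2, 26.2, -44.3) triv 
scene 56 (775.8, -139.7, 57.8, 26.1, 23.2) triv 
on trivet
side 194 (525.0, -237.6, 108.9, 31.8, 13.9) triv [ -1.4 -32.1]
side 40 (747.3, -109.8, 53.8, 22.0, 56.8) triv 
side 198 (509.9, -171.6, 109.8, 29.5, 14.2) triv [-1.  35.6]
side 792 (428.0, 345.9, 296.9, 118.3, 63.7) triv 
scene 127 (477.7, 195.7, 109.8, 58.1, 37.5) triv 
scene 193 (514.0, -175.7, 109.8, 28.9, 12.4) triv [ 2.1 30.6]
scene 210 (529.6, -240.9, 109.3, 31.2, 14.9) triv [  2.4 -36.4]
scene 82 (782.4, -140.6, 55.0, 19.1, 36.4) triv 
[ 0.50894868 -0.17312717  0.31738647]
row [229.0, -103.7, 242.0] [-0.03, 0.01, -8.96]
row [-213.3, -203.3, 91.0] [0.0, 0.0, -2.28]
row [-192.0, -138.7, 91.0] [0.0, 0.0, -2.28]
```

carry_out([
  [[42, -19, 0, 0, 0, -1.0], [84, -38, 0, 0, 0, -2.0], [126, -57, 0, 0, 0, -3.0], [168, -76, 0, 0, 0, -4.0], [205, -92, 0, 0, 0, -5.0], [229, -104, 0, 0, 0, -6.0], [229, -104, 0, 0, 0, -7.0], [229, -104, 0, 0, 0, -8.0], [229, -104, 30, 0, 0, -9.0], [229, -104, 80, 0, 0, -9.0], [229, -104, 130, 0, 0, -9.0], [229, -104, 180, 0, 0, -9.0], [229, -104, 220, 0, 0, -9.0], [229, -104, 237, 0, 0, -9.0], [229, -104, 243, 0, 0, -9.0], [229, -104, 243, 0, 0, -9.0], [229, -104, 243, 0, 0, -9.0]],
], fingers=0.6)

```text
time: 28.45
position: [0.7104, -0.02, 0.0786]
tool_rot: [0.735, 0.678, 0.001, 0.002]
ft_force: [0.5, -0.3, 0.1]
grip_width: 0.0526
```

carry_out([
  [[0, 0, 0, 0, 0, 0], [0, 0, 0, 0, 0, 0], [0, 0, 0, 0, 0, 0], [0, 0, 0, 0, 0, 0], [0, 0, 0, 0, 0, 0], [0, 0, 0, 0, 0, 0], [0, 0, -30, 0, 0, 0], [0, 0, -80, 0, 0, 0], [0, 0, -120, 0, 0, 0], [0, 0, -120, 0, 0, 0], [0, 0, -120, 0, 0, 0]],
], fingers=0)

```text
time: 29.55
position: [0.7092, -0.0198, 0.1976]
tool_rot: [0.735, 0.678, 0.001, 0.001]
ft_force: [-0.0, -0.1, -0.9]
grip_width: 0.0254
```

```bash
python3 - <<'E'
from h import *
o=robot.get_obs();print(o['position'],o['tool_rot'])
slats(.1,.16,('side','scene'))
go((.4859,-.2138,.12),103.2)
go((.5521,-.1982,.12),103.2)
E
```

```text
[ 0.70917343 -0.01975166  0.19759523] [7.35440283e-01 6.77588556e-01 6.96037960e-04 9.24659858e-04]
side 203 (722.8, -33.4, 150.0, 50.0, -69.9) triv 
side 52 (704.4, -73.7, 106.7, 20.2, -56.8) triv 
side 5102 (480.1, 321.0, 269.7, 133.1, 89.2) triv 
scene 49 (483.6, 415.9, 73.2, 33.4, 89.1) triv 
scene 224 (454.1, 233.5, 108.1, 77.9, -89.9) triv 
scene 62 (685.3, 179.2, 145.7, 11.4, -0.1) triv 
scene 173 (707.1, -42.2, 70.3, 40.7, 75.2) triv 
scene 282 (774.4, -130.5, 58.7, 47.2, 34.2) triv 
row [-211.8, -204.7, 75.3] [-0.03, -0.01, -2.24]
row [-190.8, -140.0, 75.0] [-0.03, -0.01, -2.24]
```

carry_out([
  [[-40, -29, 0, 0, 0, -0.5], [-80, -58, 0, 0, 0, -1.0], [-120, -87, 0, 0, 0, -1.5], [-160, -116, 0, 0, 0, -2.0], [-185, -135, 0, 0, 0, -2.25], [-191, -140, 0, 0, 0, -2.25], [-191, -140, 0, 0, 0, -2.25], [-191, -140, 30, 0, 0, -2.25], [-191, -140, 60, 0, 0, -2.25], [-191, -140, 76, 0, 0, -2.25], [-191, -140, 79, 0, 0, -2.25], [-191, -140, 79, 0, 0, -2.25], [-191, -140, 79, 0, 0, -2.25]],
])

```text
time: 30.95
position: [0.5547, -0.1982, 0.118]
tool_rot: [0.62, 0.785, 0.0, 0.001]
ft_force: [0.4, -0.5, -0.3]
grip_width: 0.0255
```

```bash
python3 - <<'E'
from h import *
print(robot.get_obs()['position'])
go((.5521,-.1982,.106),103.2)
slats(.04,.075,('side','scene'))
E
```

```text
[ 0.55471197 -0.19818538  0.11801544]
row [0.6, -2.6, 12.0] [0.01, 0.01, 0.02]
side 173 (554.6, -193.6, 112.6, 30.4, -71.6) triv [37.5  3.9]
side 1316 (427.9, 351.1, 290.9, 117.6, 62.1) triv 
scene 198 (475.9, 193.8, 109.8, 56.8, 33.5) triv 
scene 154 (558.8, -219.1, 74.4, 33.7, -78.5) triv [ 35.8 -21.8]
scene 140 (777.7, -138.2, 60.2, 30.5, 30.1) triv
```

carry_out([
  [[-2, -2.5, 5, 0, 0, 0], [-2, -2.5, 9, 0, 0, 0], [-2, -2.5, 11, 0, 0, 0], [-2, -2.5, 12, 0, 0, 0], [-2, -2.5, 12, 0, 0, 0], [-2, -2.5, 12, 0, 0, 0]],
])

```text
time: 31.65
position: [0.5515, -0.2013, 0.107]
tool_rot: [0.62, 0.784, -0.0, 0.0]
ft_force: [-2.9, 0.4, 10.4]
grip_width: 0.0255
```

carry_out([
  [[0, 0, 0, 0, 0, 0], [0, 0, 0, 0, 0, 0], [0, 0, 0, 0, 0, 0], [0, 0, 0, 0, 0, 0], [0, 0, -30, 0, 0, 0], [0, 0, -80, 0, 0, 0], [0, 0, -130, 0, 0, 0], [0, 0, -180, 0, 0, 0], [0, 0, -215, 0, 0, 0], [0, 0, -215, 0, 0, 0], [0, 0, -215, 0, 0, 0]],
], fingers=0.5)

```text
time: 32.75
position: [0.5516, -0.2011, 0.321]
tool_rot: [0.62, 0.784, 0.0, 0.001]
ft_force: [-1.0, 0.2, 0.0]
grip_width: 0.0435
```

```bash
python3 - <<'E'
from h import *
slats(.009,.024,('side','scene'));print('on layer2');slats(.039,.06,('side','scene'))
print(robot.get_obs()['position'])
s1=((.560,-.391,.075),-44.5);s2=((.4355,-.393,.075),-30.5)
for s in (s1,s2):
    go(*s); go((.4859,-.2138,.118),103.2,((*s[0][:2],.197),s[1])); go((.4859,-.2138,.118),-76.8,((*s[0][:2],.197),s[1]))
E
```

```text
side 131 (558.0, -388.9, 116.2, 27.6, -44.0) triv 
side 151 (432.6, -391.5, 111.0, 30.6, -29.5) triv 
side 70 (752.6, -105.9, 57.3, 24.4, 42.3) triv 
side 47 (507.6, -230.6, 77.1, 7.9, 13.5) triv [-16.7 -21.3]
side 67 (507.0, -160.5, 105.2, 8.4, 12.6) triv [-1.3 47. ]
side 52 (411.5, 222.1, 59.4, 4.5, 87.2) triv 
side 404 (435.8, 388.2, 234.6, 108.8, 54.4) triv 
scene 80 (478.7, 193.9, 106.8, 55.1, 36.5) triv 
scene 193 (437.7, -395.6, 113.2, 25.9, -30.4) triv 
scene 234 (562.0, -392.7, 110.8, 26.4, -44.8) triv 
scene 55 (776.6, -140.2, 57.7, 26.9, 24.6) triv 
on layer2
side 168 (549.7, -200.4, 114.3, 27.1, -77.0) triv [31.2 -1.6]
side 78 (410.4, 251.7, 60.7, 10.0, -89.1) triv 
side 95 (412.8, 313.8, 57.6, 6.7, 84.9) triv 
side 120 (412.9, 381.7, 56.6, 8.5, 81.8) triv 
side 373 (472.6, 451.4, 148.7, 34.3, 13.0) triv 
scene 114 (476.3, 196.1, 109.7, 55.3, 37.0) triv 
scene 200 (553.8, -203.5, 110.5, 27.7, -76.9) triv [34.5 -5.5]
scene 84 (781.5, -138.1, 58.1, 23.8, 39.3) triv 
[ 0.55082914 -0.20066959  0.31820608]
row [-188.1, -34.1, 242.7] [-0.04, 0.02, 18.48]
row [-177.1, -74.5, 79.0] [0.0, 0.0, -18.46]
row [-177.1, -74.5, 79.0] [0.0, -0.0, 4.04]
row [-161.4, -155.7, 243.2] [-0.04, 0.02, 16.73]
row [-47.5, -180.0, 79.0] [-0.0, 0.0, -16.71]
row [-47.5, -180.0, 79.0] [0.0, -0.0, 5.79]
```

carry_out([
  [[-40, -8, 0, 0, 0, -0.8], [-80, -16, 0, 0, 0, -1.6], [-120, -23, 0, 0, 0, -2.4], [-160, -30, 0, 0, 0, -3.2], [-188, -34, 0, 0, 0, -4.0], [-188, -34, 0, 0, 0, -4.05], [-188, -34, 30, 0, 0, -4.05], [-188, -34, 80, 0, 0, -4.05], [-188, -34, 130, 0, 0, -4.05], [-188, -34, 180, 0, 0, -4.05], [-188, -34, 220, 0, 0, -4.05], [-188, -34, 238, 0, 0, -4.05], [-188, -34, 244, 0, 0, -4.05], [-188, -34, 244, 0, 0, -4.05], [-188, -34, 244, 0, 0, -4.05]],
], fingers=0.6)

```text
time: 34.45
position: [0.5631, -0.3928, 0.0786]
tool_rot: [0.377, 0.926, -0.001, 0.002]
ft_force: [0.6, -0.0, -0.1]
grip_width: 0.0518
```

carry_out([
  [[0, 0, 0, 0, 0, 0], [0, 0, 0, 0, 0, 0], [0, 0, 0, 0, 0, 0], [0, 0, 0, 0, 0, 0], [0, 0, 0, 0, 0, 0], [0, 0, 0, 0, 0, 0], [0, 0, -30, 0, 0, 0], [0, 0, -80, 0, 0, 0], [0, 0, -120, 0, 0, 0], [0, 0, -120, 0, 0, 0], [0, 0, -120, 0, 0, 0]],
], fingers=0)

```text
time: 35.55
position: [0.5621, -0.3921, 0.1975]
tool_rot: [0.377, 0.926, -0.0, 0.001]
ft_force: [0.1, -0.2, -1.3]
grip_width: 0.0257
```

```bash
python3 - <<'E'
from h import *
o=robot.get_obs();print(o['position'],o['tool_rot'])
slats(.1,.16,('side','scene'))
go((.4859,-.2138,.118),103.2)
E
```

```text
[ 0.56208004 -0.3921018   0.19752905] [ 3.76969642e-01  9.26225041e-01 -3.92801415e-04  9.52769857e-04]
side 131 (552.0, -384.9, 102.1, 34.4, -40.6) triv 
side 158 (759.6, -109.1, 57.0, 36.1, 30.9) triv 
side 5095 (481.5, 320.8, 271.4, 134.6, 89.7) triv 
scene 796 (477.3, 316.7, 274.8, 132.2, -87.4) triv 
scene 285 (774.3, -130.1, 58.7, 48.4, 36.1) triv 
scene 227 (568.4, -397.1, 95.7, 32.4, -48.1) triv 
row [177.2, 74.4, 77.4] [-0.01, -0.03, 4.06]
```

carry_out([
  [[40, 17, 0, 0, 0, 0.8], [80, 34, 0, 0, 0, 1.6], [120, 51, 0, 0, 0, 2.4], [155, 66, 0, 0, 0, 3.2], [177, 74, 0, 0, 0, 4.0], [177, 74, 0, 0, 0, 4.05], [177, 74, 0, 0, 0, 4.05], [177, 74, 30, 0, 0, 4.05], [177, 74, 60, 0, 0, 4.05], [177, 74, 76, 0, 0, 4.05], [177, 74, 79, 0, 0, 4.05], [177, 74, 79, 0, 0, 4.05], [177, 74, 79, 0, 0, 4.05]],
])

```text
time: 36.95
position: [0.4876, -0.2164, 0.1179]
tool_rot: [0.621, 0.784, 0.0, 0.001]
ft_force: [-0.2, -0.6, -0.2]
grip_width: 0.0259
```

```bash
python3 - <<'E'
from h import *
print(robot.get_obs()['position'])
go((.4859,-.2138,.1065),103.2)
slats(.04,.075,('side','scene'))
E
```

```text
[ 0.48760475 -0.21636377  0.11788411]
row [2.9, -1.1, 11.4] [0.01, 0.01, 0.01]
side 165 (549.3, -199.3, 113.2, 26.9, -77.0) triv [31.  -0.4]
side 181 (490.2, -210.5, 117.2, 32.3, -66.9) triv [-29.1   2.2]
side 1311 (427.9, 350.1, 292.1, 118.8, 62.4) triv 
scene 197 (476.4, 194.8, 109.6, 55.3, 35.5) triv 
scene 143 (494.2, -236.1, 66.6, 38.0, -68.1) triv [-31.  -23.6]
scene 189 (552.8, -204.1, 112.1, 26.6, -77.1) triv [33.3 -5.9]
scene 144 (778.1, -137.5, 59.7, 29.2, 31.8) triv
```

carry_out([
  [[0, -1.5, 5, 0, 0, 0], [0, -1.5, 9, 0, 0, 0], [0, -1.5, 10.5, 0, 0, 0], [0, -1.5, 11.5, 0, 0, 0], [0, -1.5, 11.5, 0, 0, 0], [0, -1.5, 11.5, 0, 0, 0]],
])

```text
time: 37.65
position: [0.4852, -0.2155, 0.1069]
tool_rot: [0.62, 0.784, -0.0, -0.0]
ft_force: [-1.5, 0.6, 8.8]
grip_width: 0.0252
```

carry_out([
  [[0, 0, 0, 0, 0, 0], [0, 0, 0, 0, 0, 0], [0, 0, 0, 0, 0, 0], [0, 0, 0, 0, 0, 0], [0, 0, -30, 0, 0, 0], [0, 0, -80, 0, 0, 0], [0, 0, -130, 0, 0, 0], [0, 0, -180, 0, 0, 0], [0, 0, -215, 0, 0, 0], [0, 0, -215, 0, 0, 0], [0, 0, -215, 0, 0, 0]],
], fingers=0.5)

```text
time: 38.75
position: [0.4853, -0.2156, 0.3215]
tool_rot: [0.62, 0.784, 0.0, 0.001]
ft_force: [-1.0, -0.6, -0.7]
grip_width: 0.0436
```

```bash
python3 - <<'E'
from h import *
slats(.009,.024,('side','scene'));print('on layer2');slats(.039,.06,('side','scene'))
print(robot.get_obs()['position'])
s=((.4355,-.393,.075),149.5)
go(*s); go((.5268,-.2391,.134),193.2,((*s[0][:2],.197),s[1]))
go((.5112,-.1729,.134),193.2,((*s[0][:2],.197),s[1]))
E
```

```text
side 141 (432.6, -392.3, 110.9, 29.0, -30.6) triv 
side 65 (753.2, -105.6, 57.3, 23.6, 41.2) triv 
side 64 (506.8, -161.2, 104.1, 10.5, 12.3) triv [-1.6 46.4]
side 458 (427.3, 349.4, 292.3, 116.5, 62.7) triv 
scene 80 (478.0, 194.0, 107.3, 56.3, 36.1) triv 
scene 196 (436.9, -395.1, 114.1, 25.7, -30.3) triv 
scene 50 (784.0, -136.9, 55.9, 20.8, 47.4) triv 
on layer2
side 165 (549.1, -198.7, 114.3, 26.4, -77.0) triv [31.   0.2]
side 170 (482.3, -212.2, 115.5, 26.7, -76.1) triv [-37.1   2.3]
side 83 (410.2, 248.3, 61.3, 9.5, 83.7) triv 
side 100 (412.4, 314.4, 57.2, 9.8, 80.5) triv 
side 121 (410.8, 385.2, 63.7, 12.9, -89.3) triv 
side 369 (472.7, 451.6, 143.5, 34.4, 14.0) triv 
scene 114 (476.6, 193.5, 110.1, 55.7, 33.7) triv 
scene 190 (485.4, -215.2, 109.5, 29.8, -76.4) triv [-34.8  -1.3]
scene 194 (553.9, -203.8, 109.1, 27.5, -75.8) triv [34.5 -5.8]
scene 82 (780.6, -138.3, 58.0, 24.8, 35.3) triv 
[ 0.48461655 -0.21515308  0.31896285]
row [-162.6, -88.0, 243.7] [-0.01, -0.03, -5.77]
row [-0.6, 178.9, 63.0] [0.0, 0.0, -5.46]
row [46.5, 228.1, 63.0] [0.0, 0.0, -5.46]
```

carry_out([
  [[-35, -19, 0, 0, 0, -1.0], [-70, -38, 0, 0, 0, -2.0], [-105, -57, 0, 0, 0, -3.0], [-140, -76, 0, 0, 0, -4.0], [-162, -88, 0, 0, 0, -5.0], [-162, -88, 0, 0, 0, -5.8], [-162, -88, 30, 0, 0, -5.8], [-162, -88, 80, 0, 0, -5.8], [-162, -88, 130, 0, 0, -5.8], [-162, -88, 180, 0, 0, -5.8], [-162, -88, 220, 0, 0, -5.8], [-162, -88, 239, 0, 0, -5.8], [-162, -88, 245, 0, 0, -5.8], [-162, -88, 245, 0, 0, -5.8], [-162, -88, 245, 0, 0, -5.8]],
], fingers=0.6)

```text
time: 40.45
position: [0.4374, -0.394, 0.0765]
tool_rot: [0.261, 0.965, -0.0, 0.0]
ft_force: [0.6, -0.5, 1.0]
grip_width: 0.0523
```

carry_out([
  [[0, 0, 0, 0, 0, 0], [0, 0, 0, 0, 0, 0], [0, 0, 0, 0, 0, 0], [0, 0, 0, 0, 0, 0], [0, 0, 0, 0, 0, 0], [0, 0, 0, 0, 0, 0], [0, 0, -30, 0, 0, 0], [0, 0, -80, 0, 0, 0], [0, 0, -120, 0, 0, 0], [0, 0, -120, 0, 0, 0], [0, 0, -120, 0, 0, 0]],
], fingers=0)

```text
time: 41.55
position: [0.4372, -0.3937, 0.1969]
tool_rot: [0.261, 0.965, -0.001, 0.001]
ft_force: [-0.6, 0.8, -0.7]
grip_width: 0.0257
```

```bash
python3 - <<'E'
from h import *
o=robot.get_obs();print(o['position'],o['tool_rot'])
slats(.1,.16,('side','scene'))
go((.5268,-.2391,.134),193.2)
E
```

```text
[ 0.4371835  -0.39374289  0.19685731] [ 2.61264180e-01  9.65266829e-01 -6.11807328e-04  7.76033653e-04]
side 92 (422.1, -380.7, 67.2, 29.8, -69.1) triv 
side 155 (759.2, -108.4, 57.8, 34.2, 30.7) triv 
side 5102 (478.0, 319.8, 273.1, 132.4, 88.4) triv 
scene 791 (482.1, 316.5, 275.5, 136.2, -89.7) triv 
scene 70 (640.8, 182.5, 176.7, 12.9, -1.5) triv 
scene 235 (438.3, -394.1, 109.4, 32.3, -27.3) triv 
scene 282 (774.1, -130.2, 58.7, 42.6, 33.8) triv 
row [-0.8, 178.2, 60.8] [0.02, -0.02, -5.44]
```

carry_out([
  [[0, 40, 0, 0, 0, -1.0], [0, 80, 0, 0, 0, -2.0], [0, 120, 0, 0, 0, -3.0], [0, 155, 0, 0, 0, -4.0], [-0.5, 178, 0, 0, 0, -5.0], [-0.5, 178, 0, 0, 0, -5.45], [-0.5, 178, 0, 0, 0, -5.45], [-0.5, 178, 30, 0, 0, -5.45], [-0.5, 178, 52, 0, 0, -5.45], [-0.5, 178, 62, 0, 0, -5.45], [-0.5, 178, 63, 0, 0, -5.45], [-0.5, 178, 63, 0, 0, -5.45], [-0.5, 178, 63, 0, 0, -5.45]],
])

```text
time: 42.95
position: [0.5277, -0.2407, 0.1337]
tool_rot: [-0.116, 0.993, -0.001, 0.001]
ft_force: [-0.0, -0.4, 0.3]
grip_width: 0.0257
```

```bash
python3 - <<'E'
from h import *
print(robot.get_obs()['position'])
go((.5268,-.2391,.1225),193.2)
slats(.056,.09,('side','scene'))
E
```

```text
[ 0.52771125 -0.24073212  0.13374532]
row [0.5, 1.8, 11.2] [-0.01, 0.01, 0.01]
side 54 (753.6, -105.5, 58.1, 26.1, 40.3) triv 
side 86 (556.1, -228.6, 39.2, 25.4, 10.2) triv [ 31.  -30.5]
side 120 (493.3, -246.8, 48.0, 36.5, 18.2) triv [-34.3 -33.9]
side 1422 (427.5, 350.1, 292.3, 117.7, 62.4) triv 
scene 190 (479.2, 195.1, 108.2, 59.9, 37.0) triv 
scene 147 (553.3, -232.7, 56.1, 45.6, 24.3) triv [ 27.3 -33.8]
scene 144 (776.8, -138.7, 60.5, 31.5, 26.8) triv
```

carry_out([
  [[-1.5, 1.5, 5, 0, 0, 0], [-1.5, 1.5, 8, 0, 0, 0], [-1.5, 1.5, 10, 0, 0, 0], [-1.5, 1.5, 11, 0, 0, 0], [-1.5, 1.5, 11, 0, 0, 0], [-1.5, 1.5, 11, 0, 0, 0]],
])

```text
time: 43.65
position: [0.5283, -0.2381, 0.1225]
tool_rot: [-0.116, 0.993, 0.0, -0.0]
ft_force: [-1.1, 1.1, 5.4]
grip_width: 0.0256
```

carry_out([
  [[0, 0, 0, 0, 0, 0], [0, 0, 0, 0, 0, 0], [0, 0, 0, 0, 0, 0], [0, 0, 0, 0, 0, 0], [0, 0, -30, 0, 0, 0], [0, 0, -80, 0, 0, 0], [0, 0, -130, 0, 0, 0], [0, 0, -180, 0, 0, 0], [0, -40, -215, 0, 0, 0], [0, -85, -215, 0, 0, 0], [0, -130, -215, 0, 0, 0], [0, -170, -215, 0, 0, 0], [0, -170, -215, 0, 0, 0], [0, -170, -215, 0, 0, 0]],
], fingers=0.5)

```text
time: 45.05
position: [0.567, -0.4043, 0.3358]
tool_rot: [-0.115, 0.993, 0.001, -0.001]
ft_force: [0.5, 1.0, -0.0]
grip_width: 0.0436
```

```bash
python3 - <<'E'
from h import *
print(robot.get_obs()['position'])
print('1');slats(.009,.03,('side','scene'));print('2');slats(.039,.05,('side','scene'));print('3');slats(.055,.08,('side','scene'))
for n in('scene','side'):
    c=grab(n);blobs(c,100,125,.03,.055,smin=120)
    im=c['color'][130:250,180:360] if n=='scene' else c['color'][120:250,160:340]
    im=cv2.resize(im[:,:,::-1],None,fx=4,fy=4,interpolation=3); L=im if n=='scene' else np.vstack([L,im])
cv2.imwrite('pics/f.png',cv2.resize(L,None,fx=.59,fy=.59))
E
```

```text
[ 0.56698646 -0.40434771  0.33578181]
1
side 78 (527.5, -237.5, 40.5, 29.2, 11.9) triv [  1.1 -32.6]
side 90 (756.3, -107.4, 60.1, 32.7, 36.6) triv 
side 155 (509.2, -170.4, 108.8, 32.0, 10.9) triv [-1.4 36.9]
side 666 (426.9, 350.8, 292.2, 117.9, 62.3) triv 
scene 113 (476.4, 194.8, 108.2, 55.9, 33.6) triv 
scene 50 (507.5, -183.3, 49.8, 25.9, 51.0) triv [-6.  24.7]
scene 74 (778.5, -137.7, 58.9, 27.3, 32.4) triv 
2
side 138 (538.2, -183.9, 80.1, 50.0, -76.7) triv [23.7 17.1]
side 144 (487.3, -196.5, 82.2, 46.3, -80.5) triv [-28.7  16.5]
side 53 (413.5, 309.8, 55.2, 4.2, 89.0) triv 
side 60 (414.0, 379.5, 53.0, 4.7, 89.3) triv 
side 43 (527.4, 452.9, 38.3, 2.1, -1.7) triv 
side 138 (452.8, 451.8, 96.9, 31.1, 19.6) triv 
scene 40 (500.6, 205.8, 76.2, 33.9, 58.1) triv 
scene 103 (480.0, -192.5, 62.5, 28.6, -77.6) triv [-34.9  22. ]
scene 96 (547.6, -179.8, 60.8, 26.7, -74.2) triv [33.8 19. ]
3
side 180 (524.5, -237.7, 110.0, 30.0, 13.3) triv [ -1.9 -32.1]
side 1030 (427.4, 350.3, 291.9, 118.1, 62.4) triv 
scene 132 (477.5, 194.3, 105.4, 55.3, 35.6) triv 
scene 217 (528.8, -240.8, 110.7, 29.4, 13.9) triv [  1.6 -36.1]
scene 110 (777.6, -136.8, 60.5, 30.7, 32.0) triv 
(277, 205) 238 rect (620.7, -126.2, 93.9, 34.0, 88.8) z [32. 45. 49.]
(229, 186) 226 rect (614.8, -122.2, 94.6, 32.5, 88.3) z [33. 44. 47.]
```

View pics/f.png

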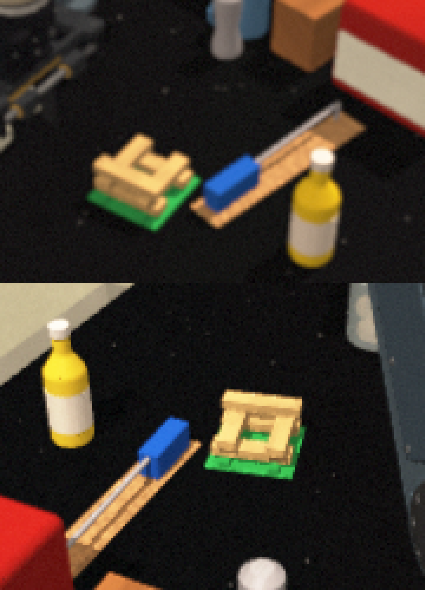

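The stack stands square on the trivet (scene crop (145,180), side crop (257,430)). The rod stands on its mat and no loose slats remain, so I'm handing in.

```bash
python3 - <<'E'
from h import *
print(robot.hand_in())
E
```

```text
the job is handed in; nothing more can be done
None
```

I dragged the fallen slat out of the gap with the bent rod, stood the rod back on its mat, and stacked all five slats on the trivet. The job was handed in after about 45 s of the 210 s allowed; the hand-in gives no verdict.

- **Rod:** it stands on the mat again. In the close wrist view its handle came back to within about 1.5 mm and 1° of where it started; in the last scene and side views it was within a few mm. I did not measure it against the mat itself.
- **Stack:** two slats lie across the ribs, two lie crosswise on them, and one is on top on the y = −34 side. In the last checks every slat was within roughly 3 mm of its place.
- **Camera disagreement:** the scene and side cameras differed by up to about 6 mm from each other. The largest single reading was one second-layer slat about 6 mm off along its length in the scene view, against about 0 mm in the side view.
- **Other things:** no loose slats were left and none appeared to have been knocked. The soap bottle and grinder looked undisturbed in the final picture. I did not re-measure the teapot, jar, colander or mug. The highest force I read was about 10 N, when pressing slats into place.

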